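Take the inline filter off the gas outlet's quick coupling

ROBOT

A 6-joint arm with a two-finger parallel gripper is mounted at the origin on a cart in front of the work surface, level with it; the furniture and walls round the work are solid. World frame = base frame: x ahead of the robot, y to its left, z up, the work surface at z = 0. Lengths are in m, angles in rad, forces in N, time in s.
With the tool pointing down it reaches from about 0.325 to 0.9 m from the base axis. Payload 6.1 kg.
Tool frame: the origin (TCP) lies midway between the tips of the shut fingers; the grasp point (between the pads) lies 19 mm behind it; x points along the fingers, y is the direction in which the jaws open and shut, and the axes are right-handed (so a half turn about x gives the same grasp; the last joint's range is limited). The gripper opens to 85 mm and grips with 20 to 120 N. Pads are 22 mm wide; open, the fingers measure 114 mm over their backs; the gripper's body (76 mm by 85 mm) begins 54 mm behind the grasp point. The pads swing forward as they close: fully open they stand 13 mm farther back than shut.
Start: joints at [-1.442, 0.22, 1.526, -0, 1.395, -0.126], TCP at [0.158, -0.605, 0.231] pointing down, gripper open.
Joint ranges: [-2.98, 2.98], [-0.91, 2.08], [0.09, 2.57], [-1.24, 4.39], [0.2, 2.65], [-2.68, 2.68]. Speed limits (rad/s): [2.57, 2.57, 3.01, 3.14, 3.14, 3.14].

INTERFACE

Orientations are given as [roll, pitch, yaw] about the fixed x, y, z axes, in that order (R = Rz(yaw) Ry(pitch) Rx(roll)).
In Python, from plant import movep, move_l, set_joints, gripper_to, hold, inverse_kinematics, observe, get_image, get_calibration, Unreachable, job_done gives the robot as it stands. Calls block until the motion is done:
- movep(position, orientation): joint-space move of the TCP to a pose.
- move_l(position, feed=0.15, rotation=None, max_force=None): straight line of the TCP; rotation=None keeps the orientation; feed is the mean speed in m/s. With max_force (N) it stops when the force on the tool has changed by that much, and returns True; else False.
- set_joints(angles): joint-space move.
- gripper_to(opening, f_grip=None): finger opening in m; f_grip is the grip in N (None keeps the last); returns when the fingers have stopped.
- hold(seconds).
- inverse_kinematics(position, orientation): joint angles nearest the present ones, or None.
- observe(): the state.
- get_image(name): name is "scene" or "side" or "wrist"; returns (picture, depth): 480x640x3 uint8, red, green, blue; 480x640 float32, m along the optical axis (not along the pixel's ray), 0 where there is no reading.
- get_calibration(name): a dict with "intrinsics" (3x3 intrinsics, pixels), "world_from_camera" (4x4, takes a point from camera to world coordinates). Camera axes: x right, y down, z forward; pixel columns grow to the right and rows downward; lengths in m; the calibration is good to about 2 mm. A picture is of the moment at which its call begins: read the wrist's pose just before it. get_calibration takes no time and is no camera call; for the wrist camera it gives the pose at the moment of the call.
A pose or a line that the arm cannot do raises Unreachable and nothing moves.
- job_done(): hands the job in, once; it reports no verdict.
The state is a dict: "time_s": time; "q": joint angles; "joint_velocities": joint speeds; "joint_torque": joint torques, N m; "eef_pos": TCP position; "tcp_rot": TCP orientation; "ft_force": force on the tool from outside, world axes, zero at the start; "torque": the same for the moment, N m; "opening": finger opening in m.
Only numpy, scipy, OpenCV 4.12 (cv2) and the standard library are available. Lean on these libraries where they do the work, as an engineer would, in place of code of your own. Each camera call takes 0.05 s, during which the arm holds its last target.

TASK

Take the inline gas filter off the outlet block: draw the coupling's knurled sleeve back toward the block against its spring so that the filter pops loose, then pull the filter straight out so that the sleeve snaps forward again, and lay the filter down gently inside the steel tray. Leave the brown bottle, the petri dishes and the timer where they stand.

Things in the scene. Friction and masses are not known exactly. Their poses are not given: they have to be found in the camera images.
- manifold: gas outlet block, fixed: aluminium block 60x100x104 mm high on a base plate 90x120x8 mm. Origin: centre of underside, z up. Its coupling sticks out level along the block's own -x, axis 80 mm above the bench, y = 0. Along it, from the origin: block face 30 mm, nut to 41, sleeve 56 to 98, mouth 102 mm
- sleeve_grip (a point): middle of the knurled steel sleeve, on the coupling's axis; moves with it. Block's axes (-x points outward). Round barrel 40 mm thick, 42 mm long: front end 18 mm ahead of this point; a rim 50 mm thick, 18 to 24 mm behind it. 16 mm of bare nipple, 18 mm thick, show between sleeve and filter cap
- sleeve (a joint): m the sleeve is drawn back to the block: 0 forward (locked), 0.012 stop. Spring 4 N at 0, 8.5 N at the stop. Past 6 to 9 mm the lock frees the filter and an ejector pushes it out 10 mm in under 0.5 s; it then stays in the bore and keeps the sleeve about 6 mm back when let go. Pulled 15 to 20 mm further out, the sleeve snaps forward by itself
- filter_center (a point): middle of the filter's white barrel, on its axis: 34 mm thick, 60 mm long between grey hexagon caps 14 mm long, 44 mm across flats. +x to the steel nipple (18 mm thick, tip 102 mm away, 46 mm of it in the bore), -x to the barbed tail (end 63 mm away). 0.1 to 0.21 kg. At start 158 mm out from block origin. Sags up to 4 deg when loose. Lying, it is 22 mm up
- tray: fixed open stainless steel tray, 216 mm (x) by 136 mm (y), walls 20 mm high and 3 mm thick, floor 3 mm thick. Origin at the centre of its underside, z up.
- bottle_amber: bystander: brown lab bottle with black cap, 58 mm thick, 115 mm high, origin at the centre of its underside; leave alone
- petri_stack: bystander: two stacked petri dishes, 82 mm wide, 22 mm high, origin at the centre of the underside; leave alone
- timer: bystander: white bench timer 47x68x66 mm, origin at the centre of its underside; leave alone
There are look-alikes about, which are no part of the job. Leave any blue look-alike of the manifold alone.

How it is judged:
By the outcome, as a careful person would: the job done as asked, in the order asked, and still so for the second after the job is handed in, with the robot touching nothing.
It also fails if it takes over 45 s, if anything falls off the work surface, if the arm or the gripper's body presses on something with over 40 N, if the wrist force passes 120 N, or if a joint passes its speed limit or range.

## Working session

There is one attempt and no reset: what is moved stays moved. The work goes in short steps, each a Python script; the robot and the scene stay as the last script left them, time stands still between calls to the robot, and variables do not carry over. Pictures are saved under pics/ and viewed, and the job is handed in when it is done.

```bash
ls; mkdir -p pics; cat > h.py <<'E'
import numpy as np, cv2
from plant import *
def save(n,p): cv2.imwrite('pics/'+n+'.png',p[:,:,::-1])
E
python3 - <<'E'
from h import *
for n in ["scene","side","wrist"]:
    c=get_calibration(n); p,d=get_image(n); save(n+'0',p); np.savez('pics/'+n+'0.npz',p=p,d=d,K=c["intrinsics"],T=c["world_from_camera"])
    print(n,np.round(c["intrinsics"],1).tolist(),np.round(c["world_from_camera"],3).tolist())
o=observe();print(o['time_s'],o['eef_pos'],o['tcp_rot'],o['opening'],o['ft_force'])
E
```

```text
pics
scene [[536.9, 0.0, 324.5], [0.0, 536.9, 243.4], [0.0, 0.0, 1.0]] [[-0.716, -0.474, 0.512, 0.049], [-0.698, 0.505, -0.509, 0.682], [-0.018, -0.722, -0.692, 0.736], [0.0, 0.0, 0.0, 1.0]]
side [[485.8, 0.0, 324.3], [0.0, 485.8, 240.8], [0.0, 0.0, 1.0]] [[-0.986, -0.102, 0.136, 0.396], [-0.168, 0.467, -0.868, 1.037], [0.025, -0.879, -0.477, 0.562], [0.0, 0.0, 0.0, 1.0]]
wrist [[402.0, 0.0, 319.3], [0.0, 402.0, 236.2], [0.0, 0.0, 1.0]] [[0.252, -0.933, -0.257, 0.223], [-0.968, -0.244, -0.065, -0.587], [-0.002, 0.265, -0.964, 0.372], [0.0, 0.0, 0.0, 1.0]]
0.15 [ 0.15747046 -0.60437035  0.23047072] [-1.68974118  1.56931916  1.70664761] 0.08544782011901447 [0.16930469 0.22391805 0.19865811]
```

View pics/scene0.png

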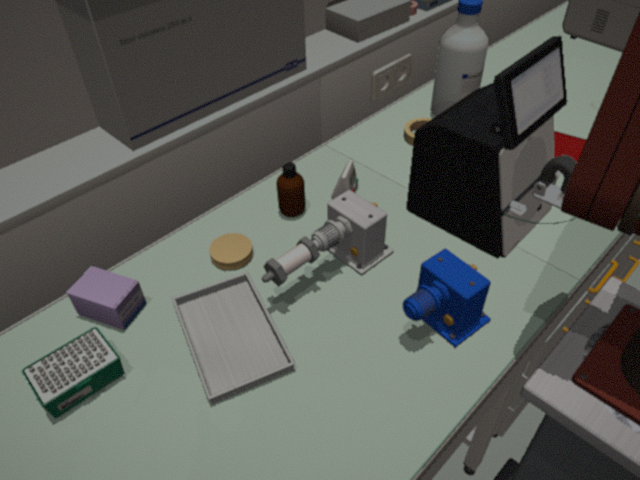

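View pics/side0.png

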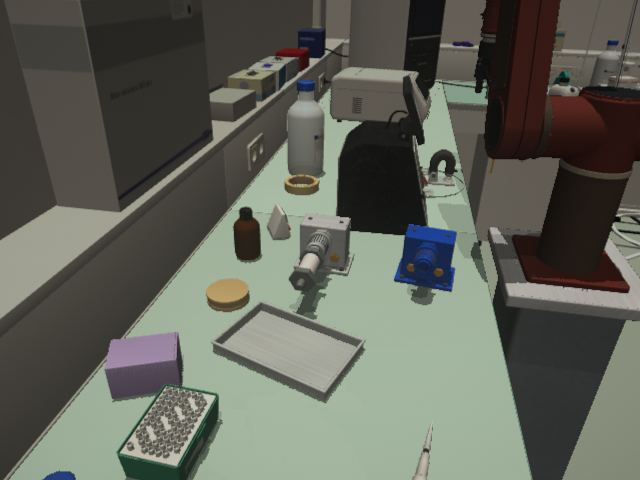

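View pics/wrist0.png

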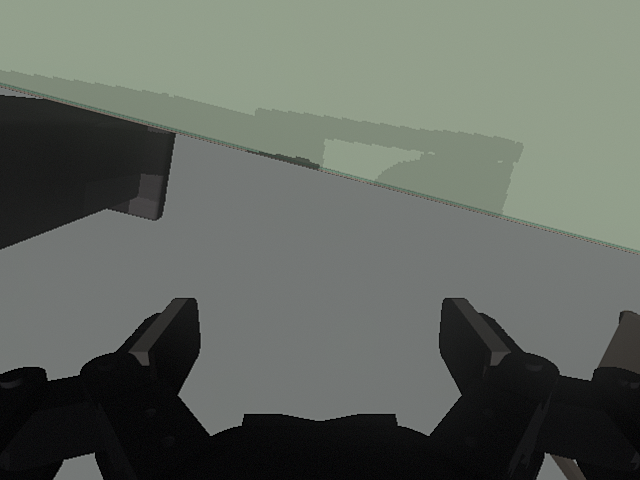

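The scene view shows these candidates:
- Silver block with a white filter: scene (357,230), side (325,240). It carries a white barrel from (268,275) to (325,240) and a knurled sleeve at (328,235).
- Blue look-alike: scene (450,295), side (428,255). It has no filter.

I choose the silver one. The tray is at (235,340), the bottle at (291,190), the petri dishes at (231,250) and the timer at (345,180). Next I measure.

```bash
cat >> h.py <<'E'
def load(n):
    z=np.load('pics/%s.npz'%n); return z['p'],z['d'],z['K'],z['T']
def cloud(d,K,T):
    v,u=np.mgrid[0:480,0:640]
    P=np.stack([(u-K[0,2])/K[0,0]*d,(v-K[1,2])/K[1,1]*d,d],-1)
    W=P@T[:3,:3].T+T[:3,3]; W[d<=0]=np.nan
    return W
E
python3 - <<'E'
from h import *
p,d,K,T=load('scene0')
save('crop_sc',cv2.resize(p[150:310,220:420],(800,640))[:600])
p2,d2,K2,T2=load('side0')
save('crop_si',cv2.resize(p2[180:300,220:380],(800,600)))
for n,pts in (('scene0',[(357,200),(360,245),(345,245),(328,235),(300,255),(290,262),(270,275),(235,340),(291,165),(290,205),(231,243),(348,172),(176,300),(250,277),(293,366),(210,402),(345,180)]),('side0',[(325,222),(318,243),(308,265),(300,285),(290,345),(246,212),(228,287),(281,210),(215,348),(265,307),(362,347),(328,389)])):
    p,d,K,T=load(n);W=cloud(d,K,T)
    for u,v in pts: print(n,u,v,np.round(W[v,u],3),p[v,u])
E
```

```text
scene0 357 200 [0.553 0.094 0.105] [147 142 142]
scene0 360 245 [0.502 0.141 0.056] [69 66 65]
scene0 345 245 [0.54  0.14  0.031] [65 63 63]
scene0 328 235 [0.532 0.193 0.098] [103 103 100]
scene0 300 255 [0.537 0.256 0.091] [155 150 144]
scene0 290 262 [0.536 0.28  0.092] [153 145 141]
scene0 270 275 [0.545 0.318 0.083] [90 88 85]
scene0 235 340 [0.536 0.413 0.006] [143 141 136]
scene0 291 165 [0.712 0.111 0.116] [30 28 31]
scene0 290 205 [0.699 0.133 0.035] [29  7  1]
scene0 231 243 [0.71  0.28  0.022] [150 130  92]
scene0 348 172 [0.66  0.    0.065] [110 105 100]
scene0 176 300 [0.672 0.434 0.016] [77 75 72]
scene0 250 277 [0.632 0.301 0.   ] [133 138 131]
scene0 293 366 [ 0.433  0.378 -0.001] [80 85 77]
scene0 210 402 [ 0.478  0.51  -0.   ] [75 81 75]
scene0 345 180 [0.653 0.017 0.058] [91 88 83]
side0 325 222 [0.538 0.124 0.106] [175 171 165]
side0 318 243 [0.538 0.207 0.099] [160 160 150]
side0 308 265 [0.542 0.284 0.094] [199 193 181]
side0 300 285 [0.547 0.332 0.08 ] [85 86 80]
side0 290 345 [0.549 0.404 0.004] [169 170 159]
side0 246 212 [0.709 0.129 0.114] [27 28 25]
side0 228 287 [0.701 0.285 0.024] [179 151  99]
side0 281 210 [0.663 0.007 0.068] [193 192 176]
side0 215 348 [0.669 0.441 0.008] [78 80 73]
side0 265 307 [0.617 0.321 0.014] [80 81 75]
side0 362 347 [0.426 0.39  0.008] [77 82 73]
side0 328 389 [0.467 0.502 0.014] [71 72 67]
```

View pics/crop_sc.png

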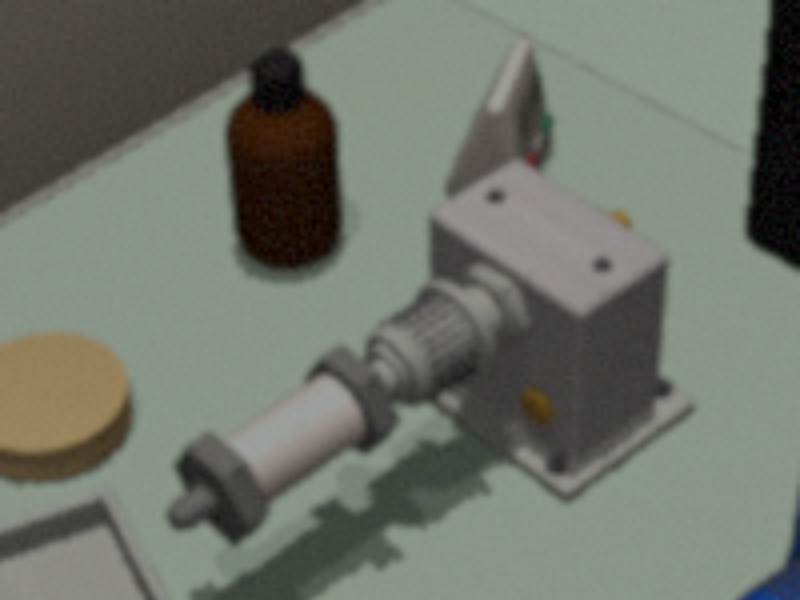

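View pics/crop_si.png

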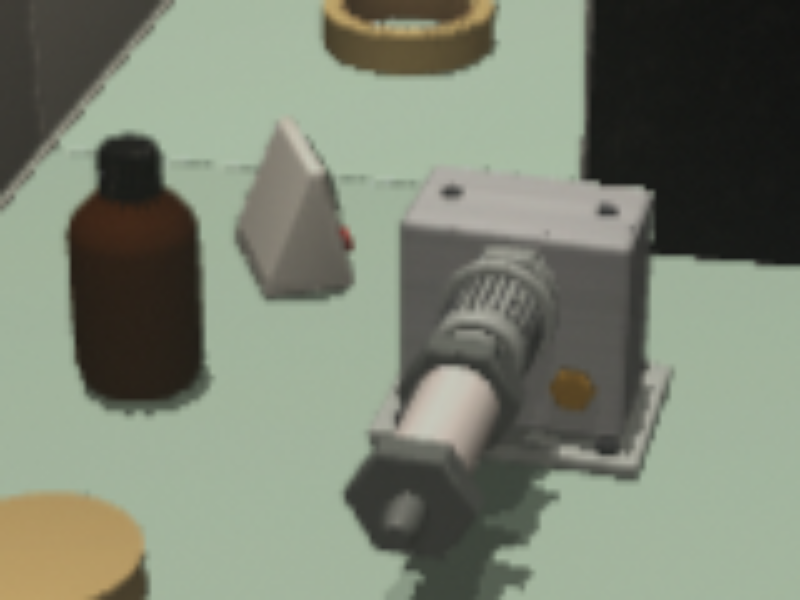

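```bash
python3 - <<'E'
from h import *
for n in ('scene0','side0'):
    p,d,K,T=load(n);W=cloud(d,K,T)
    x,y,z=W[...,0],W[...,1],W[...,2]
    # block top
    m=(z>.09)&(z<.125)&(x>.46)&(x<.62)&(y<.165)&(y>.03)
    zt=np.median(z[m]); m&=abs(z-zt)<.004
    r=cv2.minAreaRect(W[m][:,:2].astype(np.float32)*1000); print(n,'top z',zt,r,m.sum())
    # coupling+filter
    m=(z>.05)&(z<.12)&(x>.48)&(x<.6)&(y>.175)&(y<.36)
    q=W[m]
    for y0 in np.arange(.17,.36,.01):
        s=q[(q[:,1]>=y0)&(q[:,1]<y0+.01)]
        if len(s)>3: print(round(y0,3),len(s),'x',s[:,0].min().round(3),s[:,0].max().round(3),'zmax',s[:,2].max().round(3), 'x@top',s[s[:,2]>s[:,2].max()-.003][:,0].mean().round(4))
    # tray
    m=(z>.0015)&(z<.03)&(x>.38)&(x<.72)&(y>.28)&(y<.56)&((p.max(2).astype(int)-p.min(2))<20)
    m=cv2.morphologyEx(m.astype(np.uint8),cv2.MORPH_OPEN,np.ones((3,3)))
    k,l,s,c=cv2.connectedComponentsWithStats(m); i=1+s[1:,4].argmax()
    q=W[l==i]; print('tray',s[i],cv2.minAreaRect(q[:,:2].astype(np.float32)*1000))
E
```

```text
scene0 top z 0.1040958007550929 ((538.937744140625, 113.2359390258789), (66.00410461425781, 99.8369140625), 87.27100372314453) 1200
0.17 58 x 0.522 0.557 zmax 0.103 x@top 0.541
0.18 110 x 0.522 0.56 zmax 0.102 x@top 0.5432
0.19 122 x 0.521 0.563 zmax 0.103 x@top 0.5425
0.2 168 x 0.524 0.562 zmax 0.104 x@top 0.5413
0.21 72 x 0.525 0.558 zmax 0.095 x@top 0.5431
0.22 71 x 0.521 0.559 zmax 0.105 x@top 0.5454
0.23 203 x 0.52 0.57 zmax 0.105 x@top 0.5426
0.24 105 x 0.528 0.56 zmax 0.097 x@top 0.5456
0.25 99 x 0.53 0.559 zmax 0.096 x@top 0.5462
0.26 107 x 0.529 0.561 zmax 0.097 x@top 0.5463
0.27 109 x 0.53 0.56 zmax 0.096 x@top 0.5461
0.28 112 x 0.531 0.563 zmax 0.096 x@top 0.5465
0.29 78 x 0.525 0.561 zmax 0.1 x@top 0.5491
0.3 158 x 0.523 0.575 zmax 0.101 x@top 0.5491
0.31 227 x 0.525 0.571 zmax 0.101 x@top 0.5463
0.32 51 x 0.542 0.556 zmax 0.087 x@top 0.5495
0.33 10 x 0.545 0.552 zmax 0.083 x@top 0.5499
tray [ 172  272  123  131 9351] ((558.9795532226562, 405.219482421875), (146.60511779785156, 242.37266540527344), 70.0521469116211)
side0 top z 0.10438969710311036 ((538.0391845703125, 115
[... 282 characters left out ...]
5 zmax 0.1 x@top 0.5438
0.22 13 x 0.519 0.563 zmax 0.101 x@top 0.548
0.23 129 x 0.52 0.569 zmax 0.103 x@top 0.5433
0.24 105 x 0.519 0.565 zmax 0.102 x@top 0.5414
0.25 51 x 0.528 0.561 zmax 0.097 x@top 0.5447
0.26 57 x 0.529 0.561 zmax 0.096 x@top 0.5454
0.27 55 x 0.529 0.562 zmax 0.097 x@top 0.5455
0.28 48 x 0.53 0.56 zmax 0.096 x@top 0.5462
0.29 12 x 0.524 0.548 zmax 0.097 x@top 0.5437
0.3 70 x 0.523 0.573 zmax 0.101 x@top 0.5473
0.31 363 x 0.523 0.572 zmax 0.101 x@top 0.5469
0.32 38 x 0.54 0.556 zmax 0.087 x@top 0.547
0.33 28 x 0.545 0.554 zmax 0.084 x@top 0.5488
tray [ 211  300  154  100 8415] ((553.603759765625, 399.5655517578125), (166.3798828125, 239.36993408203125), 69.96253967285156)
```

The crops confirm the choice: silver block, steel knurled sleeve, and white filter with grey hex caps. A dark bare nipple shows at crop (385,375). The cap flats look roughly top and bottom. Next come the tray corners, the bystander footprints and an IK check.

```bash
python3 - <<'E'
from h import *
p,d,K,T=load('scene0'); save('tr_sc',cv2.resize(p[265:415,165:305],(560,600)))
p,d,K,T=load('side0'); save('tr_si',cv2.resize(p[295:400,205:370],(800,509)))
E
```

```text
(no output)
```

View pics/tr_sc.png

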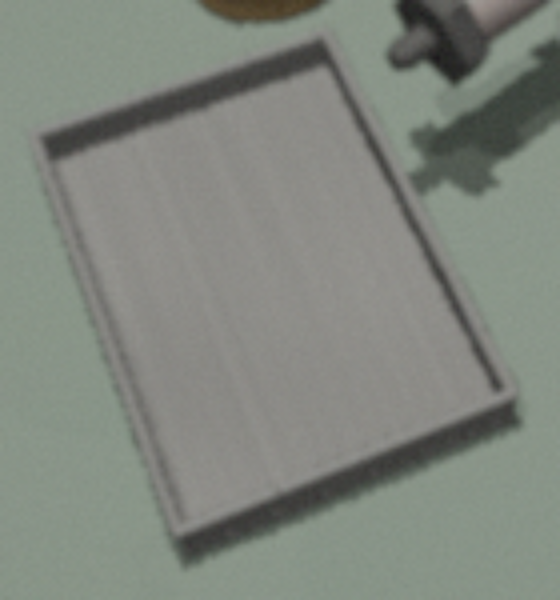

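View pics/tr_si.png

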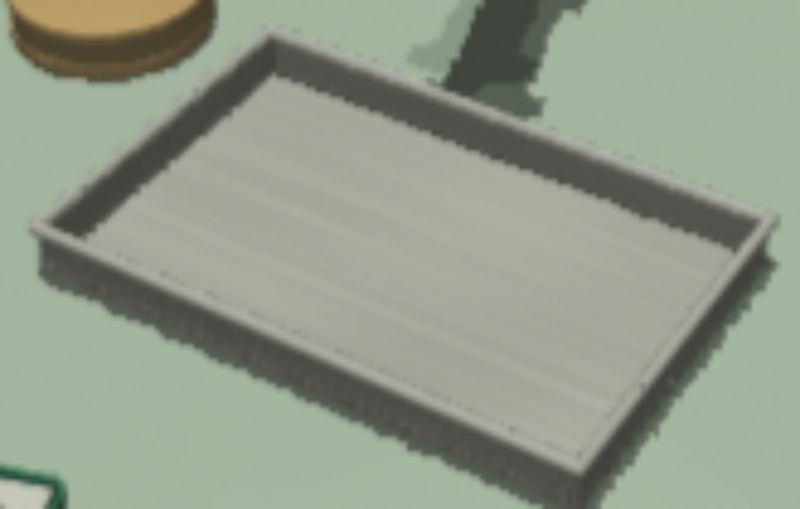

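The tray's rim corners are clear in both crops. In the scene crop they are (40,135), (328,38), (517,395) and (178,533). In the side crop they are (35,228), (272,33), (775,217) and (583,470).

```bash
cat >> h.py <<'E'
def ray(uv,K,T,z):
    dr=T[:3,:3]@np.array([(uv[0]-K[0,2])/K[0,0],(uv[1]-K[1,2])/K[1,1],1.]); return T[:3,3]+dr*(z-T[2,3])/dr[2]
from scipy.spatial.transform import Rotation as Rn
def rpy(jawang,pitch_axis=None,tilt=0):
    j=np.array([np.cos(jawang),np.sin(jawang),0]); x=np.array([0,0,-1.]); R=np.stack([x,j,np.cross(x,j)],1)
    if tilt: R=Rn.from_rotvec(j*tilt).as_matrix()@R
    return Rn.from_matrix(R).as_euler('xyz')
E
python3 - <<'E'
from h import *
for n,c,s,o in (('scene0',[(40,135),(328,38),(517,395),(178,533)],4,(165,265)),('side0',[(35,228),(272,33),(775,217),(583,470)],4.848,(205,295))):
    p,d,K,T=load(n)
    C=np.array([ray((a/s+o[0],b/s+o[1]),K,T,.02)[:2] for a,b in c])
    L=(C[2]-C[1]+C[3]-C[0])/2
    print(n,C.round(3).tolist(),'ctr',C.mean(0),'len',np.linalg.norm(C[2]-C[1]),np.linalg.norm(C[3]-C[0]),'wid',np.linalg.norm(C[1]-C[0]),np.linalg.norm(C[3]-C[2]),'ang',np.degrees(np.arctan2(L[1],L[0])))
print('cur',rpy(0),observe()['q'])
for a in (-3,177):
    for P,aa in (((.542,.194,.058),a),((.547,.28,.06),a),((.55,.35,.1),a),((.56,.40,.03),a+72),((.56,.40,.03),a-108)):
        q=inverse_kinematics(P,rpy(np.radians(aa))); print(a,aa,None if q is None else np.round(q,2))
E
```

```text
scene0 [[0.672, 0.435], [0.625, 0.311], [0.424, 0.383], [0.472, 0.511]] ctr [0.54814381 0.41005977] len 0.21371116230345605 0.21477943004286465 wid 0.13292510931548238 0.13709268068971953 ang 159.81381587405426
side0 [[0.674, 0.441], [0.626, 0.314], [0.423, 0.384], [0.469, 0.514]] ctr [0.547737   0.41340615] len 0.21512161945078806 0.21722280450751358 wid 0.1355652372843137 0.1380060646901869 ang 160.5396592608019
cur [1.57079633 1.57079633 0.        ] [-1.44209031e+00  2.21043809e-01  1.52731158e+00 -1.07203996e-05
  1.39471439e+00 -1.26088237e-01]
-3 -3 [ 0.21  0.29  1.79 -0.    1.06  0.26]
-3 -3 [ 0.34  0.37  1.68 -0.    1.09  0.4 ]
-3 -3 [ 0.45  0.4   1.56 -0.    1.18  0.5 ]
-3 69 [ 0.51  0.56  1.48 -0.    1.1  -0.7 ]
-3 -111 [ 0.51  0.56  1.48 -0.    1.1   2.44]
177 177 None
177 177 None
177 177 [ 0.45  0.4   1.56 -0.    1.18 -2.64]
177 249 [ 0.51  0.56  1.48 -0.    1.1   2.44]
177 69 [ 0.51  0.56  1.48 -0.    1.1  -0.7 ]<sys>:0: UserWarning: Gimbal lock detected. Setting third angle to zero since it is not possible to uniquely determine all angles.
```

```bash
python3 - <<'E'
from h import *
Ws=[]
for n in ('scene0','side0'):
    p,d,K,T=load(n);Ws.append(cloud(d,K,T).reshape(-1,3))
W=np.concatenate(Ws); W=W[~np.isnan(W[:,0])]
g=np.zeros((24,24))
print('y\\x',' '.join('%4d'%int(x*100) for x in np.arange(.1,.85,.05)))
for y in np.arange(-.75,.6,.05):
    r=[]
    for x in np.arange(.1,.85,.05):
        m=(W[:,0]>=x)&(W[:,0]<x+.05)&(W[:,1]>=y)&(W[:,1]<y+.05)
        r.append('%4d'%int(1000*np.percentile(W[m,2],99)) if m.sum()>3 else '   .')
    print('%5.2f'%y,' '.join(r))
E
```

```text
y\x   10   15   20   25   30   35   40   45   50   55   60   65   70   75   80
-0.75    .    3    2    4    4    .    3    5    3    .    4    4    4    4  271
-0.70    .  347    2    3    4    .    4    4    .    .    4    4    3    2  266
-0.65    .  496  173    4    4    3    4    4    .    .    3    4    3    .  252
-0.60  325  515    2    3    4    2    3    3    .    .    3    4    .    3  203
-0.55    .  321    3    2    .   12   12    9    .    .    3    3    .    3  203
-0.50    .    3    3    .   10   12   12    .    .    3  201  286  286    4  203
-0.45    .    2    3    2   12   12   12    .    .    4  200  286  285  187  203
-0.40    .    2    3    4    3    3    .    .    .    4    4  201  201    4  202
-0.35    .    2    3    3    3    1    .    .    .    4   27   27   28    5  202
-0.30    .    2    3    4    3    .    .    .    .    3   27   27   27    4  203
-0.25    .    2    3  115  243  353  353  237  231    4    4   26    3    4  202
-0.20    2    3  114  198  246  354  352  238  231    3    4    3    4    3  202
-0.15    3    3  114  200  247  353  352  238  23
[... 465 characters left out ...]
05   72    3   13  104  102    3    4    3    4  202
 0.20    .    2    3    3  101    3    3    3  102  102    4    3   13    3  202
 0.25    .    2    3    3    3    3    3    3   96   95    3   25   25    3  202
 0.30    .    2    3    3    3    3    3    3  100   99   24   25   25    4  202
 0.35    .    3    3    3    3    3   24   23   23    6   23   23    3    3  202
 0.40    .    2    3    3    3    3   24    6    6    6   22   24    3    4  202
 0.45    .    2    3    3    3    3   13   24   24   23   23    3   62   62  202
 0.50    .    2    3    3   13    3    3   23   22    3    3   61   63   63  202
 0.55    .    2    3    3   18    3    3    3    3    3   56   57   61   62  202
```

```bash
python3 - <<'E' 2>&1 | grep -v Warn
from h import *
o=observe(); R=o['tcp_rot']
q0=inverse_kinematics((.15,-.60,.50),R); print(np.round(q0,2))
set_joints(q0)
q=np.array(observe()['q']); 
qt=inverse_kinematics((.542,.194,.50),rpy(np.radians(-3))); print(qt)
q[0]=qt[0]; q[5]=qt[5]; set_joints(q)
movep((.542,.194,.25),rpy(np.radians(-3)))
o=observe();print(o['time_s'],o['eef_pos'],o['q'],o['ft_force'])
c=get_calibration('wrist'); p,d=get_image('wrist'); save('wrist1',p); np.savez('pics/wrist1.npz',p=p,d=d,K=c["intrinsics"],T=c["world_from_camera"])
E
```

```text
[-1.45  0.19  1.07 -0.    1.88 -0.14]
[ 2.06761501e-01  7.70671090e-02  1.19256906e+00 -4.44089210e-16
  1.87195648e+00  2.59121378e-01]
5.3833 [0.54328521 0.19408372 0.25190213] [2.06428901e-01 9.04587239e-02 1.63325724e+00 2.48426219e-05
 1.41481460e+00 2.59088452e-01] [0.41099083 0.84685729 0.66736899]
```

View pics/wrist1.png

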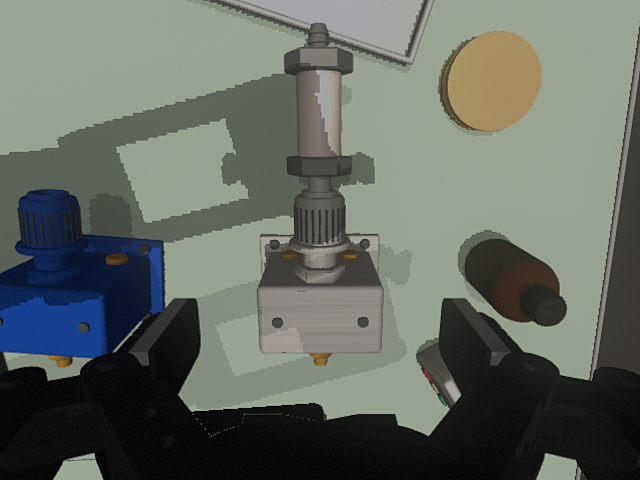

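The wrist view shows the coupling upright in the image. The filter axis runs near column 319, from the sleeve rim at row 248 to the tail at row 30. The blue look-alike is at left (50,270), and the bottle is at right (510,275).

```bash
python3 - <<'E' 2>&1 | grep -v Warn
from h import *
p,d,K,T=load('wrist1')
for l,r,v,nm in ((289,350,246,'rim'),(294,344,215,'sleeve'),(297.5,341.5,100,'barrel'),(285,352.5,62,'tailcap'),(308,328,38,'tail')):
    print(nm,[np.round(ray((u,v),K,T,.08),4)[:2] for u in (l,r)],ray(((l+r)/2,v),K,T,.08)[:2].round(4))
W=cloud(d,K,T)
for v in (38,62,100,130,165,183,200,215,235,250,262,300): print(v,W[v,318:322].mean(0).round(4))
print(observe()['eef_pos'],observe()['tcp_rot'])
E
```

```text
rim [array([0.5186, 0.1691]), array([0.5682, 0.1664])] [0.5434 0.1677]
sleeve [array([0.5245, 0.1946]), array([0.5643, 0.1925])] [0.5444 0.1935]
barrel [array([0.5331, 0.2812]), array([0.5656, 0.2795])] [0.5493 0.2804]
tailcap [array([0.5258, 0.3077]), array([0.5746, 0.3052])] [0.5502 0.3064]
tail [array([0.5434, 0.3227]), array([0.5576, 0.3219])] [0.5505 0.3223]
38 [0.5515 0.3218 0.0822]
62 [0.5505 0.3038 0.0983]
100 [0.5493 0.2796 0.0929]
130 [0.5482 0.2591 0.0941]
165 [0.5469 0.2347 0.0996]
183 [0.5461 0.22   0.0873]
200 [0.5455 0.2089 0.0985]
215 [0.5449 0.1978 0.0995]
235 [0.5441 0.1822 0.0993]
250 [0.5436 0.1718 0.104 ]
262 [0.5429 0.1585 0.093 ]
300 [0.5414 0.1304 0.1027]
[0.54367212 0.19418454 0.25245118] [1.82756803 1.56669228 0.20413405]
```

```bash
python3 - <<'E' 2>&1 | grep -v Warn
from h import *
r=rpy(np.radians(-2.8))
def pr(s): o=observe(); print(s,round(o['time_s'],2),o['eef_pos'].round(4),o['ft_force'].round(1),round(o['opening'],4))
movep((.5438,.194,.13),r); pr('a')
move_l((.5438,.194,.056),feed=.1); pr('b')
c=get_calibration('wrist'); p,d=get_image('wrist'); save('wrist2',p)
gripper_to(.03,60); pr('grip')
E
```

```text
a 5.98 [0.5451 0.1942 0.1316] [-0.2 -0.   0.9] 0.0853
b 6.88 [0.5444 0.1941 0.0567] [-0.6  1.1  0.3] 0.0854
grip 7.43 [0.5438 0.1941 0.0565] [-1.9 -0.5  4.8] 0.0353
```

View pics/wrist2.png

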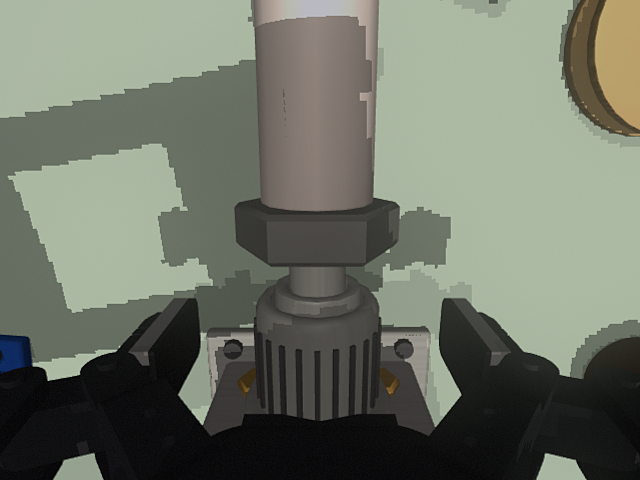

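```bash
python3 - <<'E' 2>&1 | grep -v Warn
from h import *
p,d=get_image('wrist'); save('wrist3',p)
p2,d=get_image('side'); save('side3',cv2.resize(p2[160:310,240:400],(640,600)))
o=observe();print(o['opening'],o['ft_force'],o['torque'],o['eef_pos'])
E
```

```text
0.03503962956554764 [-2.49892762 -1.27718999  4.87903616] [-0.04053205  0.46113143  0.08678684] [0.54379148 0.19406867 0.0564642 ]
```

View pics/wrist3.png

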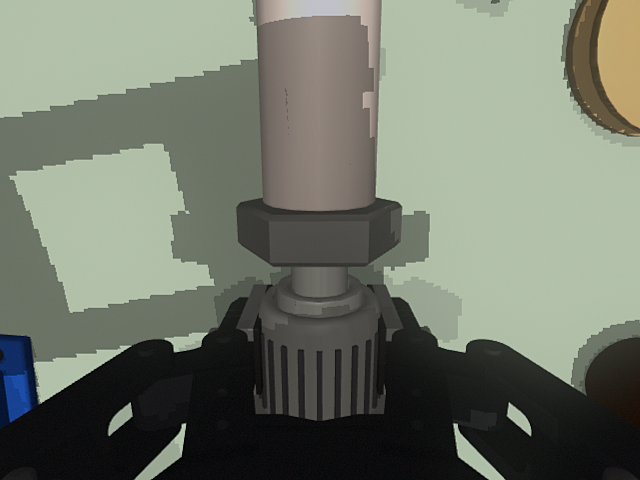

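View pics/side3.png

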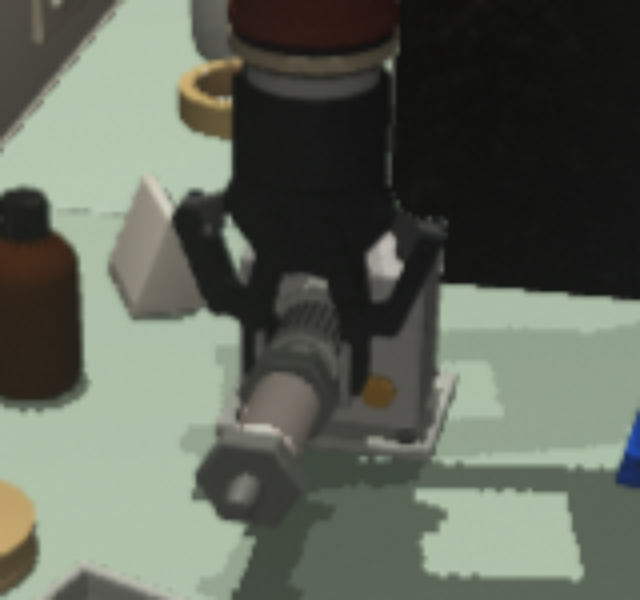

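The wrist view shows the pads closed flat on both sides of the sleeve, at columns 258 and 383. The side view agrees. I now draw the sleeve back along the axis in steps.

```bash
cat >> h.py <<'E'
A=np.radians(-2.8)
U=np.array([-np.sin(A),np.cos(A),0])   # outward along coupling
def pr(s): o=observe(); print(s,round(o['time_s'],2),o['eef_pos'].round(4),o['ft_force'].round(1),round(o['opening'],4))
E
python3 - <<'E' 2>&1 | grep -v Warn
from h import *
g=np.array([.5436,.1939,.056])
pr('0')
for s in (.006,.0095,.011):
    print(move_l(g-U*s,feed=.03,max_force=30)); pr(s)
hold(.4)
p,d=get_image('wrist'); save('wrist4',p); pr('end')
E
```

```text
0 7.53 [0.5438 0.1941 0.0565] [-2.5 -1.3  4.9] 0.035
False
0.006 7.88 [0.5436 0.1892 0.0565] [-1.1  5.1  3.4] 0.0351
False
0.0095 8.15 [0.5435 0.186  0.0565] [-1.5  7.1  3.2] 0.0351
False
0.011 8.4 [0.5434 0.1847 0.0565] [-0.9  7.1  2.2] 0.0347
end 8.85 [0.5434 0.1848 0.0565] [-1.2  6.9  3.5] 0.035
```

View pics/wrist4.png

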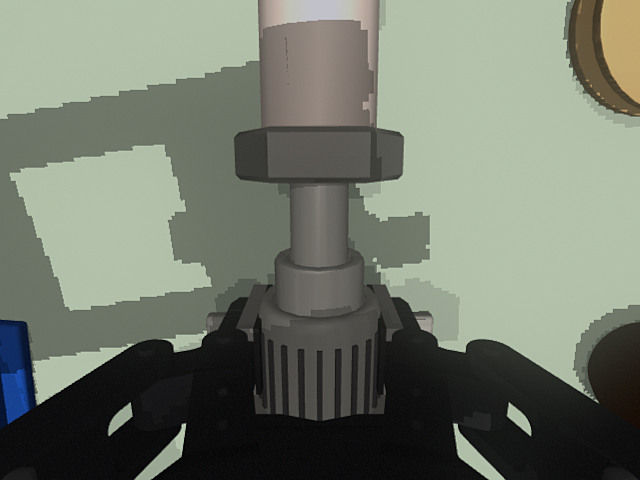

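The cap has moved out from rows 200–265 to rows 128–180, with more nipple showing, so the filter has popped loose. I ease the sleeve forward, release it, and inspect the filter.

```bash
python3 - <<'E' 2>&1 | grep -v Warn
from h import *
g=np.array([.5436,.1939,.056])
move_l(g-U*.007,feed=.03); pr('ease')
gripper_to(.085); pr('open')
move_l(g-U*.007+[0,0,.134],feed=.25)
f=g+U*.070; f[2]=.19
move_l(f,feed=.25); pr('up'); hold(.1)
c=get_calibration('wrist'); p,d=get_image('wrist'); save('wrist5',p); np.savez('pics/wrist5.npz',p=p,d=d,K=c["intrinsics"],T=c["world_from_camera"])
c=get_calibration('side'); p,d=get_image('side'); save('side5',cv2.resize(p[160:310,220:420],(800,600)));np.savez('pics/side5.npz',p=p,d=d,K=c["intrinsics"],T=c["world_from_camera"])
E
```

```text
ease 9.13 [0.5435 0.1878 0.0565] [-2.4  4.6  4. ] 0.0351
open 9.68 [0.5432 0.1867 0.0559] [ 1.  -0.4  0.1] 0.0848
up 10.82 [0.5454 0.2641 0.187 ] [-0.6 -0.8 -0.1] 0.0854
```

View pics/wrist5.png

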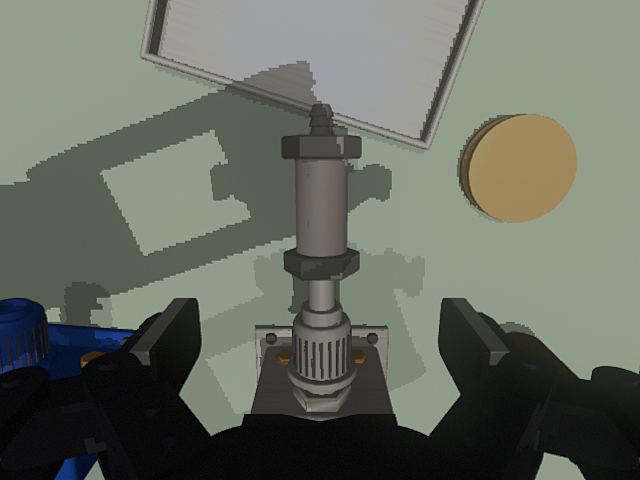

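View pics/side5.png

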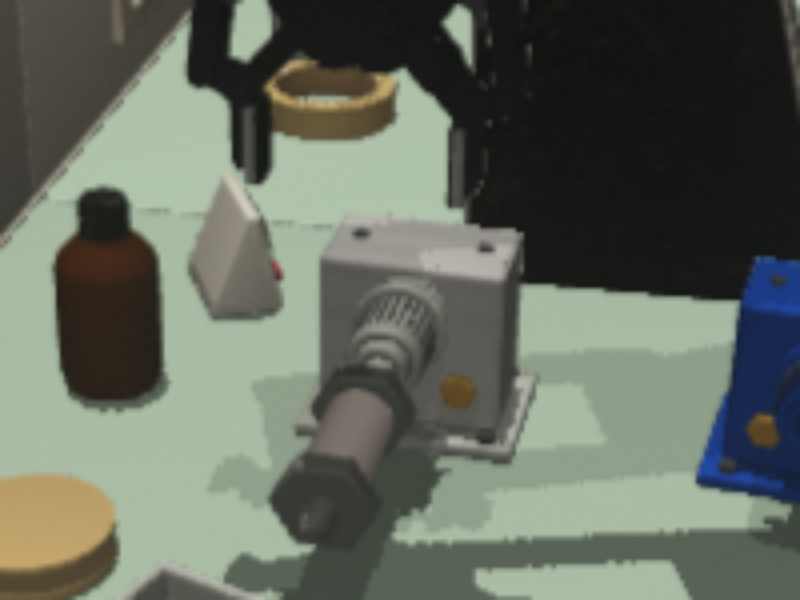

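The filter is still held level in the bore. In the wrist view its barrel spans rows 160–248 at column 321, with the tail cap at row 147. I measure its centre and sag from the barrel ridge.

```bash
python3 - <<'E' 2>&1 | grep -v Warn
from h import *
p,d,K,T=load('wrist5'); W=cloud(d,K,T)
rows=np.arange(165,246,4); q=np.array([np.nanmean(W[v,318:325],0) for v in rows])
print(np.degrees(np.arctan(np.polyfit(q[:,1],q[:,2],1)[0])),q[0].round(4),q[-1].round(4))
for v in (112,128,131,134,137,140,146,150,154,157,160,163,240,244,248,252,256,260,268,276): print(v,W[v,321].round(4))
for v in (170,200,240):
  m=[u for u in range(280,365) if abs(W[v,u,2]-.085)<.02]; print(v,m[0],m[-1],ray(((m[0]+m[-1])/2,v),K,T,.08)[:2])
print(get_calibration('wrist')['world_from_camera'][:3,3],T[:3,3])
p,d,K,T=load('side5');W=cloud(d,K,T)
m=(W[...,2]>.085)&(W[...,2]<.12)&(W[...,1]>.25)&(W[...,1]<.35)&(abs(W[...,0]-.548)<.03)
q=W[m]
for y0 in np.arange(.25,.35,.006):
  s=q[(q[:,1]>=y0)&(q[:,1]<y0+.006)]
  if len(s)>2: print(y0.round(3),len(s),s[:,2].max().round(4),s[:,0].mean().round(4))
E
```

```text
-4.1066334947258865 [0.5498 0.3082 0.0881] [0.5475 0.2595 0.0907]
112 [0.5513 0.3386 0.0763]
128 [0.5508 0.3293 0.0759]
131 [0.5507 0.3276 0.0763]
134 [0.5507 0.3258 0.0769]
137 [0.5506 0.3244 0.0907]
140 [0.5505 0.3228 0.0932]
146 [0.5503 0.3193 0.0905]
150 [0.5502 0.3173 0.0938]
154 [0.5501 0.3149 0.0922]
157 [0.55   0.3132 0.0921]
160 [0.5499 0.3111 0.0873]
163 [0.5499 0.3093 0.0868]
240 [0.5476 0.2628 0.0911]
244 [0.5475 0.2599 0.0899]
248 [0.5474 0.2581 0.0924]
252 [0.5473 0.255  0.0909]
256 [0.5471 0.2525 0.0914]
260 [0.5471 0.2516 0.0963]
268 [0.5468 0.2466 0.097 ]
276 [0.5466 0.2418 0.0981]
170 295 347 [0.54963239 0.30440865]
200 296 347 [0.54905019 0.28571285]
240 296 346 [0.54748423 0.25961941]
[0.55109588 0.33067314 0.33055718] [0.55065239 0.33100067 0.32947876]
0.25 80 0.1001 0.5443
0.256 33 0.0949 0.5433
0.262 24 0.0934 0.5434
0.268 29 0.0939 0.5447
0.274 24 0.0922 0.5454
0.28 29 0.0927 0.5451
0.286 31 0.0913 0.5457
0.292 21 0.091 0.5448
0.298 25 0.091 0.5454
0.304 6 0.0906 0.5458
0.31 13 0.0945 0.5482
0.316 43 0.0958 0.5457
0.322 83 0.0945 0.548
0.328 4 0.0926 0.5418
```

```bash
python3 - <<'E' 2>&1 | grep -v Warn
from h import *
f=np.array([.5480,.283,.13])
move_l(f,feed=.2); pr('a')
f[2]=.053; move_l(f,feed=.1); pr('b')
gripper_to(.02,50); pr('g')
p,d=get_image('wrist'); save('wrist6',p)
print(move_l(f+U*.028,feed=.06,max_force=35)); pr('p1')
print(move_l(f+U*.062,feed=.08,max_force=35)); pr('p2')
hold(.1)
p,d=get_image('wrist'); save('wrist7',p)
p,d=get_image('side'); save('side7',cv2.resize(p[160:310,220:420],(800,600)))
p,d=get_image('scene'); save('scene7',cv2.resize(p[150:300,220:420],(800,600)))
E
```

```text
a 11.48 [0.5478 0.2825 0.1297] [ 0.2  0.5 -0.1] 0.0847
b 12.4 [0.5486 0.2832 0.0537] [ 1.4 -0.  -0. ] 0.0853
g 12.93 [0.5482 0.2831 0.0534] [ 0.3 -0.3  1.5] 0.0324
False
p1 13.59 [0.549  0.3111 0.0526] [-0.8  0.1 -1.3] 0.0325
False
p2 14.17 [0.5508 0.3453 0.0528] [-0.6 -0.1 -2.3] 0.0327
```

View pics/wrist7.png

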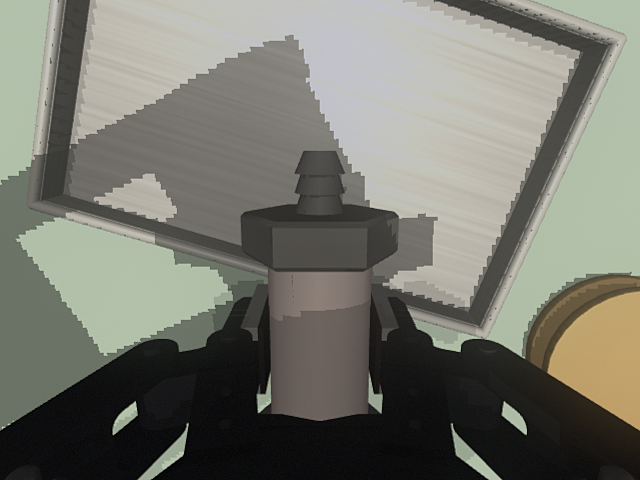

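View pics/side7.png

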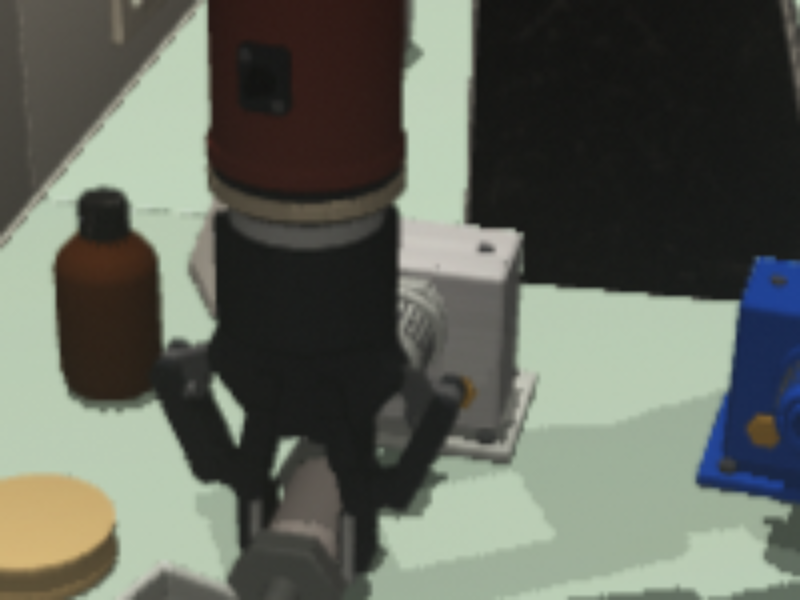

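View pics/scene7.png

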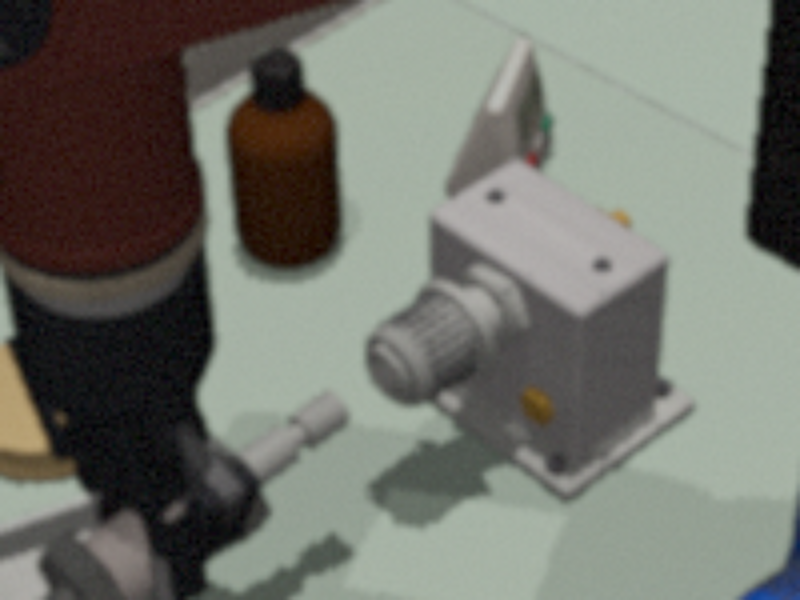

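The filter is free, with its whole nipple clear at scene crop (320,415). The sleeve sits forward again at (420,340), the same as at the start. I lift it, level the sag, and turn it over the tray.

```bash
python3 - <<'E' 2>&1 | grep -v Warn
from h import *
f=np.array([.5480,.283,.053])+U*.062
f[2]=.15; move_l(f,feed=.2); pr('up')
ang=np.radians(70.2); t=.065
tgt=np.array([.5297,.4187,.13])
movep(tgt,rpy(ang,tilt=t)); hold(.2); pr('over'); print(observe()['q'].round(2))
for n in ('side','scene','wrist'):
    c=get_calibration(n); p,d=get_image(n); save(n+'8',p if n!='wrist' else p); np.savez('pics/%s8.npz'%n,p=p,d=d,K=c["intrinsics"],T=c["world_from_camera"])
    W=cloud(d,np.array(c["intrinsics"]),np.array(c["world_from_camera"]))
    nip=np.array([np.cos(np.radians(-19.8)),np.sin(np.radians(-19.8))]); 
    s=(W[...,:2]-tgt[:2])@nip; l=(W[...,:2]-tgt[:2])@np.array([-nip[1],nip[0]])
    m=(abs(l)<.025)&(W[...,2]>.09)&(W[...,2]<.2)
    for a in np.arange(-.07,.11,.01):
        k=m&(s>=a)&(s<a+.01)
        if k.sum()>4: print(n,a.round(2),k.sum(),np.percentile(W[...,2][k],[5,97]).round(4),l[k].mean().round(4))
E
```

```text
up 15.05 [0.5505 0.3446 0.1491] [ 0.5 -0.4 -2.2] 0.0325
over 16.36 [0.5298 0.4184 0.1299] [ 0.1 -0.  -1.5] 0.0328
[ 0.53  0.45  1.44  0.05  1.3  -0.71]
side -0.06 66 [0.146 0.157] 0.0033
side -0.05 246 [0.1354 0.1709] 0.0042
side -0.04 231 [0.1316 0.1731] 0.012
side -0.03 89 [0.1461 0.1721] 0.012
side -0.02 224 [0.1411 0.198 ] 0.0082
side -0.01 279 [0.1398 0.1967] 0.0001
side 0.0 93 [0.1329 0.1996] -0.0126
side 0.01 26 [0.1437 0.1996] 0.0036
side 0.02 38 [0.142 0.166] 0.0147
side 0.03 96 [0.1317 0.1591] 0.0179
side 0.04 64 [0.133  0.1668] 0.0199
side 0.05 26 [0.1486 0.1596] 0.0067
side 0.06 61 [0.1479 0.1603] 0.0061
side 0.07 36 [0.1476 0.1605] 0.0056
side 0.08 75 [0.1472 0.1604] 0.0041
side 0.09 59 [0.1472 0.1608] 0.0057
side 0.1 22 [0.149  0.1603] 0.006
scene -0.06 81 [0.1473 0.1573] -0.0008
scene -0.05 72 [0.149  0.1631] -0.0006
scene -0.04 546 [0.1362 0.173 ] 0.0003
scene -0.03 80 [0.1539 0.1732] 0.0013
scene -0.02 133 [0.1554 0.1997] 0.0012
scene -0.01 426 [0.1436 0.1916] 0.0035
scene 0.0 130 [0.1586 0.1756] -0.0029
scene 0.01 108 [0.1587 0.1948] -0.0002
scene 0.02 76 [0.1573 0.1682] -0.0049
scene 0.03 73 [0.1474 0.168 ] -0.0137
wrist -0.06 1071 [0.1497 0.1561] 0.0011
wrist -0.05 1493 [0.15   0.1561] 0.0011
wrist -0.04 6712 [0.1452 0.1712] 0.0008
wrist -0.03 3366 [0.1541 0.1712] 0.0009
wrist -0.02 4429 [0.1555 0.1995] 0.0005
wrist -0.01 7989 [0.1462 0.1866] -0.0003
wrist 0.0 3886 [0.1554 0.1706] 0.0011
wrist 0.01 3094 [0.1554 0.1667] 0.0011
wrist 0.02 1324 [0.1537 0.166 ] 0.0011
wrist 0.03 159 [0.1411 0.1466] 0.0014
```

View pics/side8.png

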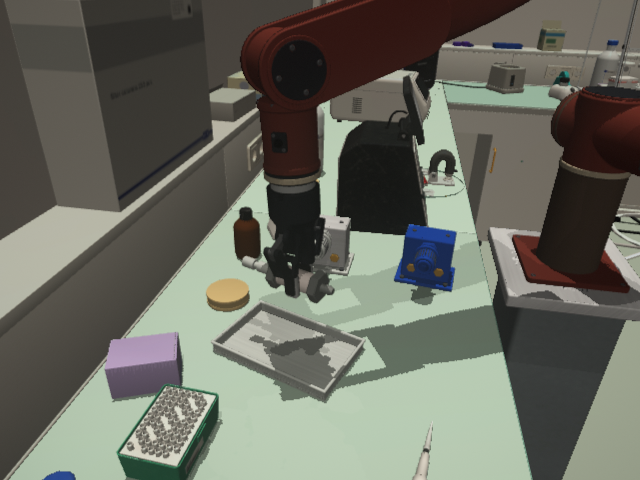

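View pics/scene8.png

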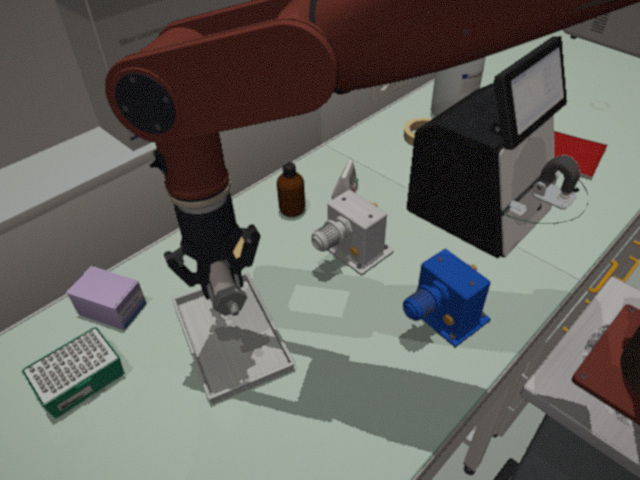

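The filter is level: the nipple top is at 0.160 from s=0.05 to 0.10, and the cap tops are at 0.172. It is centred along the tray. I lower it gently with a force stop.

```bash
python3 - <<'E' 2>&1 | grep -v Warn
from h import *
t=np.array([.5297,.4187,.016])
print(move_l(t,feed=.1,max_force=8)); pr('low')
t[2]=.001; print(move_l(t,feed=.015,max_force=3)); pr('touch')
hold(.2); pr('h')
p,d=get_image('side'); save('side9',cv2.resize(p[220:400,200:380],(600,600)))
E
```

```text
False
low 17.8 [0.5304 0.4192 0.0171] [ 0.3  0.  -1.3] 0.0327
True
touch 18.5 [0.5296 0.4186 0.0054] [-0.1 -0.9  4. ] 0.0329
h 18.7 [0.5297 0.4186 0.0055] [-0.6  0.3  6.4] 0.0324
```

View pics/side9.png

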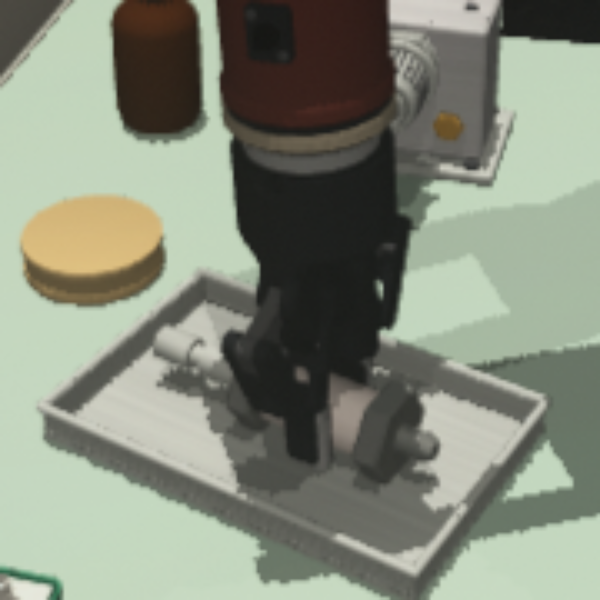

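Contact came at TCP z=0.0055, close to the 0.004 I expected, and the filter lies wholly inside the tray walls. I release it.

```bash
python3 - <<'E' 2>&1 | grep -v Warn
from h import *
gripper_to(.065); pr('open')
hold(.2)
move_l((.5297,.4187,.10),feed=.1); move_l((.5297,.4187,.25),feed=.25); pr('up')
# swing away toward robot so cameras see
hold(.2)
for n in ('side','scene'):
    p,d=get_image(n); c=get_calibration(n); save(n+'10',p);np.savez('pics/%s10.npz'%n,p=p,d=d,K=c["intrinsics"],T=c["world_from_camera"])
p,d=get_image('wrist'); save('wrist10',p)
for n in ('side10','scene10'):
    p,d,K,T=load(n); p0,d0,K,T=load(n.replace('10','0')); W=cloud(d,K,T);W0=cloud(d0,K,T)
    for nm,x,y,r,z0,z1 in (('bottle',.70,.13,.06,.02,.13),('petri',.70,.28,.06,.01,.04),('timer',.66,.01,.06,.02,.1)):
        for w in (W0,W):
            m=(abs(w[...,0]-x)<r)&(abs(w[...,1]-y)<r)&(w[...,2]>z0)&(w[...,2]<z1); print(n,nm,m.sum(),w[m].mean(0).round(4))
E
```

```text
open 19.17 [0.5283 0.4179 0.0037] [0.6 0.5 0.1] 0.0653
up 21.23 [0.5289 0.4182 0.2478] [ 0.   0.  -1.2] 0.0653
side10 bottle 1002 [0.7089 0.1338 0.0674]
side10 bottle 1001 [0.7088 0.1337 0.0674]
side10 petri 877 [0.699  0.295  0.0229]
side10 petri 874 [0.699  0.2951 0.0229]
side10 timer 414 [0.6687 0.0106 0.0431]
side10 timer 187 [0.6796 0.0067 0.0352]
scene10 bottle 1139 [0.7032 0.1253 0.0701]
scene10 bottle 1136 [0.7032 0.1253 0.0704]
scene10 petri 1064 [0.6992 0.2903 0.0227]
scene10 petri 1070 [0.6992 0.2904 0.0226]
scene10 timer 485 [0.6631 0.0017 0.0462]
scene10 timer 486 [0.6628 0.0018 0.0463]
```

View pics/side10.png

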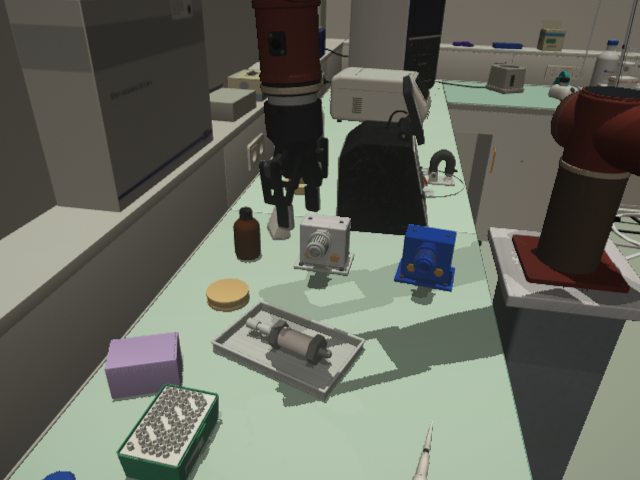

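View pics/wrist10.png

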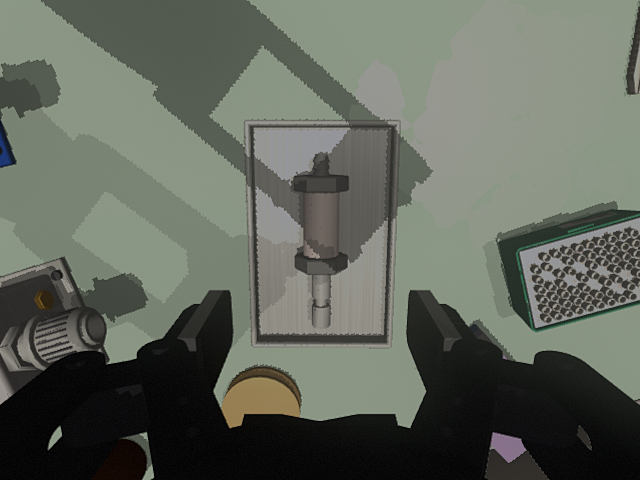

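View pics/scene10.png

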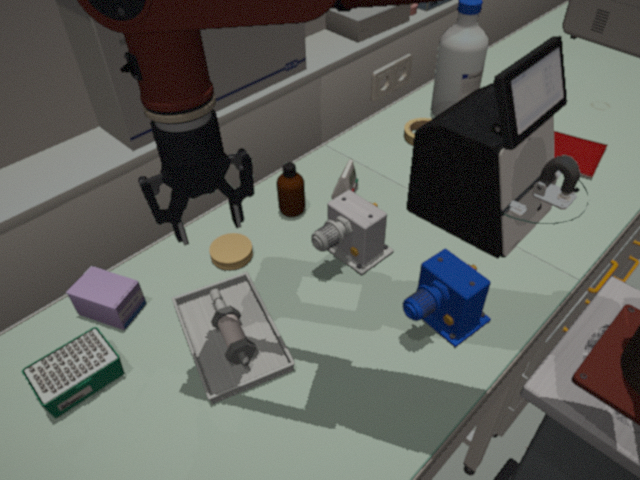

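The filter lies flat and centred in the tray, at wrist (321,240) and side (290,338). The sleeve is forward on the bare coupling at scene (328,235). The bystanders have not moved. The timer's side-view count dropped only because the gripper hides part of it there; the scene view matches its start.

```bash
python3 -c "
from h import *
print(job_done()); pr('end')" 2>&1 | grep -v Warn
```

```text
the job is handed in; nothing more can be done
None
the job is handed in; nothing more can be done
```

The filter is off the silver outlet block and lying flat inside the steel tray, and the job was handed in after about 21.5 s on the robot's clock. I gripped the knurled sleeve and drew it back about 9–10 mm, and the filter popped loose. I then eased the sleeve forward, gripped the barrel and pulled the filter about 62 mm straight out. I levelled its roughly 4° sag and lowered it until it touched the tray floor with about 4–6 N, then released it.

**Last checks:**
- **Filter:** it lies inside the tray walls in all three camera views.
- **Sleeve:** by eye, it looks the same as in the first picture, fully forward.
- **Bystanders:** the bottle and petri dishes are within about 0.5 mm of their start in both fixed views. The timer matches in the scene view only, because the gripper hid part of it from the side camera.
- **Forces:** the readings I took stayed below about 10 N.

**Disagreements:**
- The cameras differed by 2–3 mm on the coupling's position, so I used values between them.
- The finger opening read 35 mm on the 40 mm sleeve, but the pictures showed the pads flat on it and it did not slip.

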